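# Set the jar-cap sealer and hold its timer dial

## Task

On the sweet-shop counter, crank the cap sealer's black handwheel clockwise (it takes several grasps) until the pointer under its rim is in line with the fixed index blade, which brings the sealing head to its working gap over the capped jar, and let go of the wheel. Then turn the timer's spring-return dial clockwise past its first two clicks to the third and keep holding it there: it springs back if released, so finish while still holding it, with the wheel still set. Do not shift the capped jar or anything else standing on the counter.

Things in the scene. Friction and masses are not known exactly. Their poses are not given: they have to be found in the camera images.
- sealer: Jar-cap sealer, fixed: grey base plate 240 (x) x 490 (y) x 12 mm, y from -150 to +340 mm. Origin on the counter under the wheel axis; yaw within 0.25 rad. A white round gearbox (radius 50, top 66 mm above the counter) there carries the handwheel. At x = 90, y = 235 mm stands a white column 50 x 80 mm, 302 mm high, with an arm (x -25 to 115, y 190 to 280, z 282 to 328 mm) over the capped jar
- head_face (a point): Centre of the underside of the black sealing head (radius 47, 35 mm thick) that hangs from the arm over the capped jar, at x = 0, y = 235 mm of the sealer. The wheel drives it: 160 mm above the counter at wheel value 0, 3.8 mm lower per rad, 145 mm (3 mm over the jar's cap) when set.
- wheel_center (a point): On the handwheel's vertical axis at mid-height of its rim, 112 mm above the counter. Rim: black round bar 14 mm thick, circle of 65 mm radius to the bar's middle, on three posts (9 mm radially, 10 tangentially) right under it. Spokes (tops 37 mm) and hub (radius 20, top 33 mm) lie below the rim's middle, so it can be pinched radially from above anywhere, tips up to 30 mm below its middle.
- wheel (a joint): Handwheel angle, rad, growing clockwise seen from above; stops at 0 and 4.6; starts between 0.6 and 1.8. The pointer, a flat steel arm 10 mm wide at spoke level sticking out under the rim to 105 mm from the axis, meets the index blade at 4.0 (the setting); before, it still has 4.0 minus the value to turn clockwise to it. Takes 0.15 to 0.3 N m; stays where it is left.
- index (a point): Middle of the fixed index blade: a flat aluminium blade 10 mm wide and 26 mm long on a small steel post, 121 mm from the wheel axis towards the sealer's -y, top 78 mm above the counter, level with the pointer's.
- timer: Grey timer box 120 x 120 x 70 mm, fixed, yaw within 0.4 rad. Origin at the centre of its underside, the dial's vertical axis above it. On its top, 50 mm from the axis, a thin dark line towards +x (rest) and three steel pips, 4 mm high, at 0.4, 0.8 and 1.2 rad clockwise of it, one for each click.
- dial_grip (a point): The dial's grip: black upright bar 56 long (its x) x 16 wide (its y) x 30 mm high on an aluminium disc of 34 mm radius (top 82 mm above the counter). This point is the centre of the bar's underside, 82 mm above the counter, on the dial axis; turns with the dial. A white line on its top marks the +x end, which points at the rest line at 0 and at the third pip at 1.2.
- dial (a joint): Dial angle, rad, growing clockwise seen from above. 0 = rest, clicks (detents) at 0.4, 0.8 and 1.2; the third is the last, a dead stop follows at 1.3. A return spring (0.10 N m at rest, 0.20 at the third click; the clicks add or take up to 0.08) brings it back to 0 from anywhere when released.
- capjar: Loose glass jar with a flat metal cap under the sealing head: radius 40, height 130 mm, origin at the centre of its underside, standing on the sealer's plate at x = 0, y = +235 mm of the sealer. Must stay.
- jar_tall: Loose closed sweet jar, radius 40, height 160 mm with its ball knob, origin under its centre. Bystander beside the timer, to stay.
- jar_squat: Loose closed sweet jar, radius 36, height 120 mm with its ball knob, origin under its centre. Bystander behind the wheel, to stay.
- label_roll: Loose paper label roll, outer radius 32, height 45 mm, standing flat, origin under its centre. Bystander in front of the timer, to stay.
- scoop: Loose steel sweet spoon about 170 mm long lying flat, origin under its middle. Bystander, to stay.
- bowl: Loose white bowl, rim radius 55, height 45 mm, origin under its centre. Bystander, to stay.
- cap_stack: Loose aluminium block of stacked jar caps, radius 37, height 48 mm, origin under its centre. Bystander on the sealer's plate, to stay.
Things that resemble listed ones, but are neither listed nor needed, are in the scene too. What is shaped like the timer but orange is not meant.

How it is judged:
By the outcome, as a careful person would: the job done as asked, in the order asked, and still so for the second after the job is handed in, while the arm keeps its last pose, push and grip.
It also fails if it takes over 64 s, if anything falls off the work surface, if the arm or the gripper's body presses on something with over 40 N, if the wrist force passes 120 N, or if a joint passes its speed limit or range.

## Robot

A 6-joint arm with a two-finger parallel gripper is mounted at the origin on the work surface. World frame = base frame: x ahead of the robot, y to its left, z up, the work surface at z = 0. Lengths are in m, angles in rad, forces in N, time in s.
With the tool pointing down it reaches from about 0.35 to 0.85 m from the base axis. Payload 8.1 kg.
Tool frame: the origin (TCP) lies on the centre line of the jaws, within the pads' length; the fingertips stand 17 mm ahead of it and the grasp point (between the pads) lies 2 mm behind it; z points along the fingers, y is the direction in which the jaws open and shut (so a half turn about z gives the same grasp; the last joint's range is limited). The gripper opens to 85 mm and grips with 20 to 120 N. Pads are 22 mm wide; open, the fingers measure 114 mm over their backs; the gripper's body (76 mm by 85 mm) begins 54 mm behind the grasp point. The pads swing forward as they close: fully open they stand 13 mm farther back than shut.
Start: joints at [-0.085, 0.13, 1.488, -0, 1.523, -0.085], TCP at [0.6, 0, 0.248] pointing down, gripper open.
Joint ranges: [-2.96, 2.96], [-0.89, 2.26], [0.02, 2.5], [-1.34, 4.48], [0, 2.73], [-2.66, 2.66]. Speed limits (rad/s): [2.39, 2.39, 2.79, 3.14, 3.14, 3.14].

## Interface

Orientations are given as a 3x3 rotation matrix whose columns are the frame's x, y, z axes.
In Python, from rig import manip gives the robot as it stands.
- The arm moves only by the tool move_arm, never from a script. Its argument "plan" is a list of rows, each an object with "linear": the shift along the tool's x, y, z in m, a list of three; "roll": the turn about the tool's z in degrees. In form: [{"linear": [tx, ty, tz], "roll": roll}, ...]. A call has exactly 10 rows; each row is the pose to reach, as a shift and turn from the pose commanded when the call began, along the tool's axes at that moment; what a row does not reach only later rows make up. A row lasts 1/12 s, in which the tool goes at most 41.7 mm and 7.16 degrees, less where a joint would pass 70% of its speed; a pose out of reach is approached as far as the arm can. A call with a gripper value outside its range is refused whole. "grip" is the closure, from -1 (fully open) to 1 (shut), so that 0 is half open, set as the call begins (left out, the last holds). The fingers move at their own pace and stop on an object; "newtons" is the grip in N (left out, the last holds). Time passes only in rows, so rows that repeat a pose let the fingers close, or fill a call up. It gives the time, the measured TCP pose, the force and the opening at its end, in the units of the state.
- manip.observe(): the state, without advancing time (a new reading comes with each control period).
- manip.capture(name): name is "scene" or "side" or "wrist"; returns a dict with "image" (420x560x3 uint8, blue, green, red), "fovy" (degrees; the focal length in pixels is half the picture's height over the tangent of half this angle, whatever the lens; pixels are square), "cx", "cy" (the principal point, pixels), "R" (3x3) and "t" (3): a world point X has camera coordinates R X + t; the wrist camera has in their place "T_tool_cam" (4x4, takes a point from camera to tool coordinates, whose origin is the TCP and whose axes are the flange's). Camera axes: x right, y down, z forward; pixel columns grow to the right and rows downward; lengths in m; the calibration is good to about 2 mm. A picture is of the moment at which its call begins: read the wrist's pose just before it. There is no depth.
- manip.job_done(): hands the job in, once; it reports no verdict.
Trained networks look in the newest picture that a camera, given by its name, has taken for a name from the list of things; names that differ only in an ending like _2 or _b are one class to them, and where a whole thing is asked for, a point or a joint stands for the part that bears it (a point fixed in the world has none). Each returns a list of dicts, best first, with "conf" (0 to 1); they miss things now and then, are a little off and sometimes report something else, mostly with a low value. They report only what shows in the picture. A call takes as long as a camera call. They do not tell look-alikes from the thing itself.
- manip.silhouettes(camera, query): "region" (420x560 bool, what is visible of it) and "extent" ([centre column, centre row, width, height] in pixels, round what is visible of it).
The state is a dict: "t": time; "qpos": joint angles; "joint_velocities": joint speeds; "joint_efforts": joint torques, N m; "tcp_pos": TCP position; "orientation": TCP orientation; "force": force on the tool from outside, world axes, zero at the start; "torque": the same for the moment, N m; "gripper_width": opening from 0.0 (shut) to 1.0 (fully open).
Only numpy, scipy, OpenCV 4.12 (cv2) and the standard library are available. Lean on these libraries where they do the work, as an engineer would, in place of code of your own. Each camera call takes 0.05 s, during which the arm holds its last target. There are 200 camera calls.

## Working session

There is one attempt and no reset: what is moved stays moved. The work goes in short steps, Python scripts to look and compute and a tool call to move; the robot and the scene stay as the last step left them, time stands still between calls to the robot, and variables do not carry over. Pictures are saved under pics/ and viewed, about 8 in all and at most 12, crops included, and the job is handed in when it is done.

Besides the shell and the picture viewer there is one more tool, called in YAML: its name, and indented under it one key for each argument. move_arm: Moves the arm, as the interface text tells. Its arguments: {"type":"object","properties":{"plan":{"type":"array"},"grip":{"type":"number"},"newtons":{"type":"number"}},"required":["plan"]}

```bash
mkdir -p pics; ls; python3 - <<'E'
from rig import manip
import cv2,numpy as np
o=manip.observe(); print({k:np.round(v,3) for k,v in o.items()})
ims=[]
for c in ['scene','side','wrist']:
    d=manip.capture(c); ims.append(d['image']); cv2.imwrite(f'pics/{c}0.png',d['image'])
    print(c,{k:(np.round(v,4).tolist()) for k,v in d.items() if k!='image'})
    for q in ['sealer','timer','wheel_center','dial_grip','capjar','jar_squat','jar_tall','label_roll','index']:
        try: print(c,q,[(round(s['conf'],2),np.round(s['extent']).tolist()) for s in manip.silhouettes(c,q)[:3]])
        except Exception as e: print(c,q,e)
E
```

```text
pics
{'t': np.float64(0.0), 'qpos': array([-0.085,  0.131,  1.489,  0.   ,  1.523, -0.085]), 'joint_velocities': array([-0.   , -0.002,  0.001, -0.001,  0.   , -0.001]), 'joint_efforts': array([-2.0000e-03, -5.6940e+01, -5.0056e+01, -0.0000e+00,  1.4000e-02,
        0.0000e+00]), 'tcp_pos': array([0.599, 0.   , 0.247]), 'orientation': array([[-0.   ,  1.   , -0.002],
       [ 1.   ,  0.   ,  0.   ],
       [ 0.   , -0.002, -1.   ]]), 'force': array([-0.343,  0.176, -0.367]), 'torque': array([ 0.034, -0.008, -0.003]), 'gripper_width': np.float64(0.997)}
scene {'fovy': 55.0309, 'cx': 286.1001, 'cy': 208.7559, 'R': [[-0.7236, 0.6902, -0.0116], [0.5441, 0.5599, -0.6249], [-0.4248, -0.4585, -0.7806]], 't': [0.4242, -0.2459, 1.5414]}
scene sealer [(0.69, [367.0, 300.0, 186.0, 167.0]), (0.55, [257.0, 180.0, 45.0, 44.0])]
scene timer [(0.81, [240.0, 234.0, 44.0, 46.0])]
scene wheel_center [(0.58, [366.0, 301.0, 183.0, 165.0])]
scene dial_grip [(0.72, [240.0, 225.0, 23.0, 17.0]), (0.6, [429.0, 302.0, 20.0, 20.0]), (0.58, [257.0, 171.0, 22.0, 21.0])]
scene capjar []
scene jar_squat [(0.92, [29
[... 1224 characters left out ...]
0.0005, -0.9618, -0.2739, 0.0686], [1.0, 0.0, -0.0021, -0.0003], [0.002, -0.2739, 0.9618, -0.1259], [0.0, 0.0, 0.0, 1.0]]}
wrist sealer [(0.96, [248.0, 69.0, 243.0, 136.0]), (0.19, [425.0, 9.0, 70.0, 18.0])]
wrist timer [(0.88, [388.0, 247.0, 162.0, 142.0]), (0.61, [217.0, 337.0, 119.0, 95.0])]
wrist wheel_center [(0.76, [249.0, 68.0, 252.0, 135.0])]
wrist dial_grip [(0.84, [208.0, 367.0, 54.0, 32.0]), (0.56, [395.0, 265.0, 78.0, 64.0]), (0.16, [218.0, 337.0, 115.0, 98.0])]
wrist capjar []
wrist jar_squat [(0.67, [424.0, 9.0, 70.0, 19.0])]
wrist jar_tall []
wrist label_roll [(0.55, [117.0, 298.0, 21.0, 23.0])]
wrist index [(0.7, [247.0, 69.0, 251.0, 137.0]), (0.57, [76.0, 402.0, 24.0, 5.0])]
```

```bash
python3 - <<'E'
import cv2,numpy as np
s=cv2.imread('pics/scene0.png'); d=cv2.imread('pics/side0.png')
cv2.imwrite('pics/scene_c.png',cv2.resize(s[110:410,180:480],(600,600),interpolation=cv2.INTER_CUBIC))
cv2.imwrite('pics/side_c.png',cv2.resize(d[30:420,160:420],(400,600),interpolation=cv2.INTER_CUBIC))
a=cv2.imread('pics/side_c.png')
cv2.imwrite('pics/w1.png',cv2.imread('pics/wrist0.png'))
E
```

```text
(no output)
```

View pics/scene_c.png

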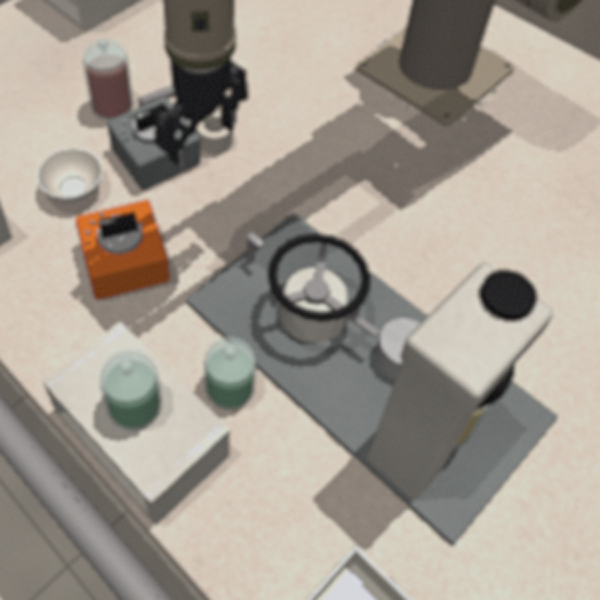

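View pics/side_c.png

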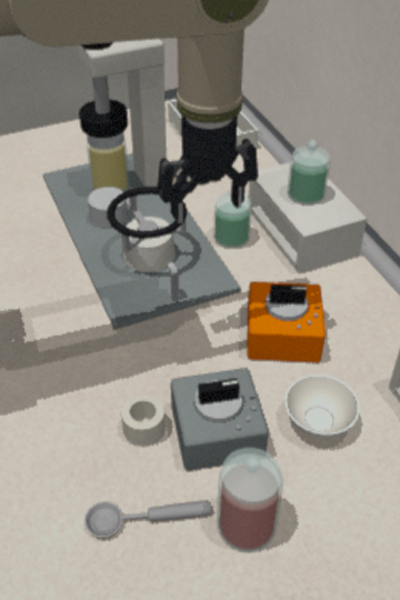

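View pics/w1.png

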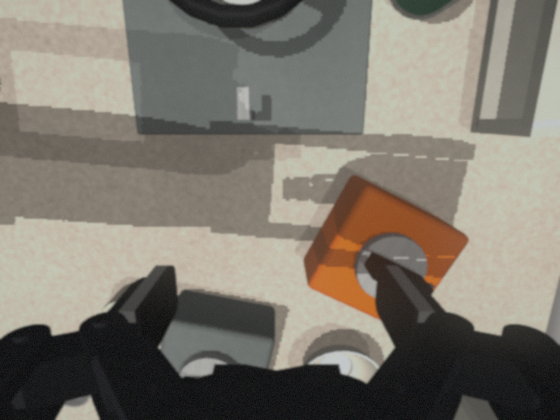

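The scene shows the sealer, with plate corners at scene pixels about (274,259), (325,217), (457,319) and (406,382). The index blade is near (309,231), and the pointer seems to point towards the cap stack near (365,276). The real timer is grey, at (240,234). The orange one is a decoy.

```bash
cat > h.py <<'E'
import numpy as np,cv2
from rig import manip
def cam(name):
    o=manip.observe(); d=manip.capture(name)
    f=210/np.tan(np.radians(d['fovy'])/2)
    d['K']=np.array([[f,0,d['cx']],[0,f,d['cy']],[0,0,1]])
    if name=='wrist':
        T=np.eye(4);T[:3,:3]=o['orientation'];T[:3,3]=o['tcp_pos'];M=T@np.array(d['T_tool_cam']);W=np.linalg.inv(M)
        d['R'],d['t']=W[:3,:3],W[:3,3]
    d['R']=np.array(d['R']);d['t']=np.array(d['t']);return d
def ray(d,uv,z):
    uv=np.atleast_2d(uv);h=np.c_[uv,np.ones(len(uv))]
    v=(d['R'].T@np.linalg.inv(d['K'])@h.T).T;c=-d['R'].T@d['t']
    return c+v*((z-c[2])/v[:,2])[:,None]
def proj(d,X):
    p=(d['K']@(d['R']@np.atleast_2d(X).T+d['t'][:,None])).T
    return p[:,:2]/p[:,2:]
E
python3 - <<'E'
from h import *
d=cam('scene');w=cam('wrist');s=cam('side')
C=ray(d,[(274,259),(325,217.5),(457.5,319),(406.5,382.5)],.012)
print('plate',C.round(3).tolist())
print('wrist plate', ray(w,[(139,133),(362,133)],.012).round(3).tolist(), 'index',ray(w,[(243,103)],.078).round(3))
print('index scene',ray(d,[(309,231.5)],.078).round(3))
# rim ellipse scene: dark pixels
for nm,c,box in [('scene',d,(310,225,370,275)),('side',s,(225,150,285,185))]:
    g=c['image'].max(2);m=np.zeros_like(g);x0,y0,x1,y1=box
    m[y0:y1,x0:x1]=(g[y0:y1,x0:x1]<45)
    p=np.argwhere(m)[:,::-1].astype(np.float32); 
    e=cv2.fitEllipse(p); print(nm,len(p),e,ray(c,[e[0]],.112).round(3))
print('timer grip',[(k,ray(c,[u],.112).round(3).tolist()) for k,c,u in [('scene',d,(240,222)),('side',s,(303,285))]])
E
```

```text
plate [[0.688, 0.054, 0.012], [0.463, 0.054, 0.012], [0.459, 0.539, 0.012], [0.693, 0.541, 0.012]]
wrist plate [[0.454, 0.051, 0.012], [0.689, 0.051, 0.012]] index [[0.571 0.079 0.078]]
index scene [[0.575 0.088 0.078]]
scene 324 ((338.9328918457031, 248.51634216308594), (39.02302169799805, 47.100242614746094), 102.34709167480469) [[0.575 0.202 0.112]]
side 563 ((256.2304992675781, 166.72735595703125), (30.3446102142334, 50.56458282470703), 76.19203186035156) [[0.577 0.202 0.112]]
timer grip [('scene', [[0.714, -0.06, 0.112]]), ('side', [[0.526, -0.218, 0.112]])]
```

move_arm:
  plan:
    - {"linear": [0.03,-0.004,0],"roll": 0}
    - {"linear": [0.06,-0.008,0],"roll": 0}
    - {"linear": [0.09,-0.012,0],"roll": 0}
    - {"linear": [0.12,-0.016,0],"roll": 0}
    - {"linear": [0.15,-0.02,0],"roll": 0}
    - {"linear": [0.18,-0.024,0],"roll": 0}
    - {"linear": [0.19,-0.025,0],"roll": 0}
    - {"linear": [0.19,-0.025,0],"roll": 0}
    - {"linear": [0.19,-0.025,0],"roll": 0}
    - {"linear": [0.19,-0.025,0],"roll": 0}

```text
t: 2.48
tcp_pos: [0.5752, 0.1891, 0.2482]
orientation: [[0.0, 1.0, -0.0], [1.0, -0.0, -0.001], [-0.001, -0.0, -1.0]]
force: [0.6, -0.8, -0.6]
gripper_width: 0.998
```

```bash
python3 - <<'E'
from h import *
o=manip.observe();print(o['t'],o['qpos'].round(3),o['tcp_pos'].round(4))
w=cam('wrist'); im=w['image'].copy(); cv2.imwrite('pics/wr1_raw.png',im)
np.savez('wr1.npz',K=w['K'],R=w['R'],t=w['t'])
# overlay rim model
a=np.linspace(0,2*np.pi,60)
for r,col in((.058,(0,255,0)),(.072,(0,255,0))):
    P=np.c_[.574+r*np.cos(a),.202+r*np.sin(a),0*a+.112]
    for p in proj(w,P): cv2.circle(im,tuple(int(x) for x in p),1,col,-1)
cv2.imwrite('pics/wr1.png',im)
E
```

```text
2.4833 [ 2.330e-01  1.450e-01  1.472e+00 -1.000e-03  1.524e+00  2.340e-01] [0.5752 0.1891 0.2482]
```

View pics/wr1.png

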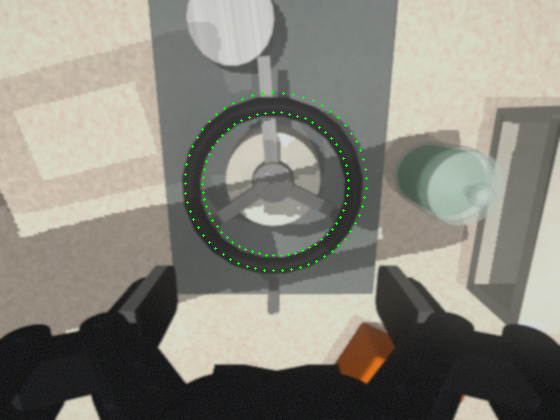

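The wrist picture shows the rim centred at about (273,183), the pointer tip at (264,58), the index blade at (273,295), and the hub at (272,178). The squat jar is to the right and the cap stack is at the top.

```bash
python3 - <<'E'
from h import *
z=np.load('wr1.npz');d={k:z[k] for k in z};im=cv2.imread('pics/wr1_raw.png')
g=im.max(2);a=np.linspace(0,2*np.pi,720,endpoint=False)
from scipy.optimize import minimize
def cost(p):
    s=0
    for r in np.linspace(-.006,.006,7):
        P=np.c_[p[0]+(.065+r)*np.cos(a),p[1]+(.065+r)*np.sin(a),0*a+.114]
        q=proj(d,P).astype(np.float32); s+=cv2.remap(cv2.GaussianBlur(g,(5,5),0).astype(np.float32),q[:,0],q[:,1],1).mean()
    return s
b=min(((cost((x,y)),x,y) for x in np.arange(.568,.581,.0005) for y in np.arange(.195,.209,.0005)));print(b)
c=np.array(b[1:])
for n,uv in [('ptip',(264,58)),('pbase',(265.5,92)),('pbase_in',(269,140)),('index',(273,295)),('index tip in',(274,278)),('idx tip out',(273,311)),('hub',(272,178))]:
    X=ray(d,[uv],.077)[0,:2]; v=X-c; print(n,X.round(4),np.hypot(*v).round(4),np.degrees(np.arctan2(v[1],v[0])).round(1))
E
```

```text
(np.float32(391.44586), np.float64(0.5709999999999996), np.float64(0.2))
ptip [0.5645 0.303 ] 0.1033 93.6
pbase [0.5655 0.2769] 0.0771 94.1
pbase_in [0.5681 0.2375] 0.0376 94.4
index [0.5711 0.0867] 0.1133 -90.0
index tip in [0.5721 0.1053] 0.0947 -89.3
idx tip out [0.571  0.0687] 0.1313 -90.0
hub [0.5706 0.2041] 0.0041 95.8
```

move_arm:
  plan:
    - {"linear": [0.007,0.002,0],"roll": -7}
    - {"linear": [0.014,0.004,0],"roll": -14}
    - {"linear": [0.022,0.006,0],"roll": -21}
    - {"linear": [0.03,0.008,0],"roll": -28}
    - {"linear": [0.037,0.01,0.01],"roll": -35}
    - {"linear": [0.044,0.012,0.02],"roll": -42}
    - {"linear": [0.052,0.014,0.03],"roll": -49}
    - {"linear": [0.06,0.016,0.04],"roll": -56}
    - {"linear": [0.068,0.018,0.05],"roll": -63}
    - {"linear": [0.072,0.019,0.05],"roll": -70}
  grip: -1
  newtons: 40

```text
t: 3.37
tcp_pos: [0.5935, 0.2608, 0.1954]
orientation: [[-0.941, 0.338, -0.004], [0.338, 0.941, -0.001], [0.003, -0.002, -1.0]]
force: [-1.0, -0.6, -0.6]
gripper_width: 0.998
```

move_arm:
  plan:
    - {"linear": [0,0,0],"roll": 0}
    - {"linear": [0,0,0],"roll": 0}
    - {"linear": [0,0,0.015],"roll": 0}
    - {"linear": [0,0,0.03],"roll": 0}
    - {"linear": [0,0,0.045],"roll": 0}
    - {"linear": [0,0,0.06],"roll": 0}
    - {"linear": [0,0,0.075],"roll": 0}
    - {"linear": [0,0,0.088],"roll": 0}
    - {"linear": [0,0,0.088],"roll": 0}
    - {"linear": [0,0,0.088],"roll": 0}

```text
t: 4.2
tcp_pos: [0.5937, 0.2613, 0.1098]
orientation: [[-0.939, 0.344, -0.001], [0.344, 0.939, -0.001], [0.001, -0.001, -1.0]]
force: [0.3, -0.8, 0.6]
gripper_width: 0.999
```

move_arm:
  plan:
    - {"linear": [0,0,0],"roll": 0}
    - {"linear": [0,0,0],"roll": 0}
    - {"linear": [0,0,0],"roll": 0}
    - {"linear": [0,0,0],"roll": 0}
    - {"linear": [0,0,0],"roll": 0}
    - {"linear": [0,0,0],"roll": 0}
    - {"linear": [0,0,0],"roll": 0}
    - {"linear": [0,0,0],"roll": 0}
    - {"linear": [0,0,0],"roll": 0}
    - {"linear": [0,0,0],"roll": 0}
  grip: 1
  newtons: 40

```text
t: 5.03
tcp_pos: [0.5942, 0.2612, 0.1108]
orientation: [[-0.94, 0.342, 0.0], [0.342, 0.94, -0.001], [-0.001, -0.001, -1.0]]
force: [-1.5, -3.8, 4.6]
gripper_width: 0.146
```

```bash
python3 - <<'E'
from h import *
o=manip.observe();print({k:np.round(v,3).tolist() for k,v in o.items() if k!='joint_efforts'})
w=cam('wrist'); cv2.imwrite('pics/wr2.png',w['image'])
# ideal orientation & arc plan in tool axes for 60 deg
E
```

```text
{'t': 5.033, 'qpos': [0.336, 0.359, 1.479, -0.001, 1.305, -0.885], 'joint_velocities': [0.0, 0.001, -0.001, 0.0, 0.001, -0.0], 'tcp_pos': [0.594, 0.261, 0.111], 'orientation': [[-0.94, 0.342, 0.0], [0.342, 0.94, -0.001], [-0.001, -0.001, -1.0]], 'force': [-1.478, -3.763, 4.632], 'torque': [-0.838, 0.283, 0.145], 'gripper_width': 0.146}
```

View pics/wr2.png

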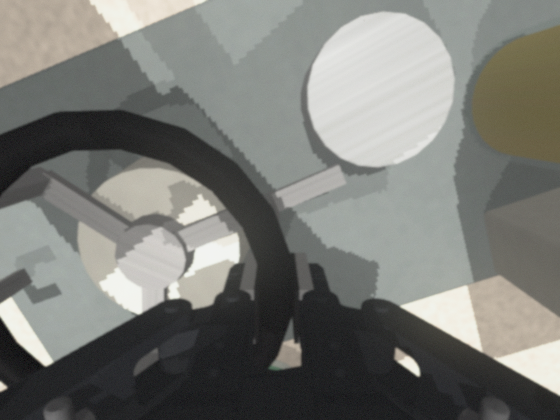

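The ring is pinched (opening about 12–14 mm), and the pointer lies near the cap stack as expected. Now I'll turn it 60° clockwise.

move_arm:
  plan:
    - {"linear": [-0.0074,-0.0004,0],"roll": 6.5}
    - {"linear": [-0.0146,-0.0017,0],"roll": 13}
    - {"linear": [-0.0217,-0.0037,0],"roll": 19.5}
    - {"linear": [-0.0285,-0.0066,0],"roll": 26}
    - {"linear": [-0.0349,-0.0102,0],"roll": 32.5}
    - {"linear": [-0.0409,-0.0145,0],"roll": 39}
    - {"linear": [-0.0464,-0.0194,0],"roll": 45.5}
    - {"linear": [-0.0512,-0.025,0],"roll": 52}
    - {"linear": [-0.0554,-0.031,0],"roll": 58.5}
    - {"linear": [-0.0563,-0.0325,0],"roll": 60}

```text
t: 5.92
tcp_pos: [0.6354, 0.2112, 0.1108]
orientation: [[-0.166, 0.986, -0.002], [0.986, 0.166, -0.0], [-0.0, -0.002, -1.0]]
force: [-6.0, -0.9, 6.9]
gripper_width: 0.149
```

move_arm:
  plan:
    - {"linear": [-0.0074,-0.0004,0],"roll": 6.5}
    - {"linear": [-0.0146,-0.0017,0],"roll": 13}
    - {"linear": [-0.0217,-0.0037,0],"roll": 19.5}
    - {"linear": [-0.0285,-0.0066,0],"roll": 26}
    - {"linear": [-0.0349,-0.0102,0],"roll": 32.5}
    - {"linear": [-0.0409,-0.0145,0],"roll": 39}
    - {"linear": [-0.0464,-0.0194,0],"roll": 45.5}
    - {"linear": [-0.0512,-0.025,0],"roll": 52}
    - {"linear": [-0.0554,-0.031,0],"roll": 58.5}
    - {"linear": [-0.0563,-0.0325,0],"roll": 60}

```text
t: 6.75
tcp_pos: [0.6128, 0.1513, 0.1108]
orientation: [[0.77, 0.638, -0.001], [0.638, -0.77, 0.001], [0.0, -0.001, -1.0]]
force: [-2.0, 2.9, 3.1]
gripper_width: 0.149
```

```bash
python3 - <<'E'
from h import *
o=manip.observe();print({k:np.round(v,3).tolist() for k,v in o.items() if k!='joint_efforts'})
E
```

```text
{'t': 6.75, 'qpos': [0.16, 0.313, 1.534, 0.001, 1.294, 1.039], 'joint_velocities': [-0.011, -0.035, 0.043, 0.003, -0.02, 0.165], 'tcp_pos': [0.613, 0.151, 0.111], 'orientation': [[0.77, 0.638, -0.001], [0.638, -0.77, 0.001], [0.0, -0.001, -1.0]], 'force': [-1.976, 2.864, 3.091], 'torque': [0.429, 0.432, 0.166], 'gripper_width': 0.149}
```

move_arm:
  plan:
    - {"linear": [-0.0074,-0.0004,0],"roll": 6.5}
    - {"linear": [-0.0146,-0.0017,0],"roll": 13}
    - {"linear": [-0.0217,-0.0037,0],"roll": 19.5}
    - {"linear": [-0.0285,-0.0066,0],"roll": 26}
    - {"linear": [-0.0349,-0.0102,0],"roll": 32.5}
    - {"linear": [-0.0409,-0.0145,0],"roll": 39}
    - {"linear": [-0.0464,-0.0194,0],"roll": 45.5}
    - {"linear": [-0.0512,-0.025,0],"roll": 52}
    - {"linear": [-0.0554,-0.031,0],"roll": 58.5}
    - {"linear": [-0.0563,-0.0325,0],"roll": 60}

```text
t: 7.58
tcp_pos: [0.5493, 0.1408, 0.1108]
orientation: [[0.938, -0.347, 0.001], [-0.347, -0.938, 0.001], [0.001, -0.001, -1.0]]
force: [1.1, 2.8, -0.6]
gripper_width: 0.153
```

```bash
python3 - <<'E'
from h import *
o=manip.observe();print({k:np.round(v,3).tolist() for k,v in o.items() if k!='joint_efforts'})
w=cam('wrist'); cv2.imwrite('pics/wr3.png',w['image'])
np.savez('wr3.npz',K=w['K'],R=w['R'],t=w['t'])
E
```

```text
{'t': 7.583, 'qpos': [0.16, 0.149, 1.726, 0.001, 1.265, 2.085], 'joint_velocities': [0.011, -0.032, 0.037, -0.004, -0.015, 0.193], 'tcp_pos': [0.549, 0.141, 0.111], 'orientation': [[0.938, -0.347, 0.001], [-0.347, -0.938, 0.001], [0.001, -0.001, -1.0]], 'force': [1.069, 2.81, -0.552], 'torque': [0.41, -0.211, 0.095], 'gripper_width': 0.153}
```

View pics/wr3.png

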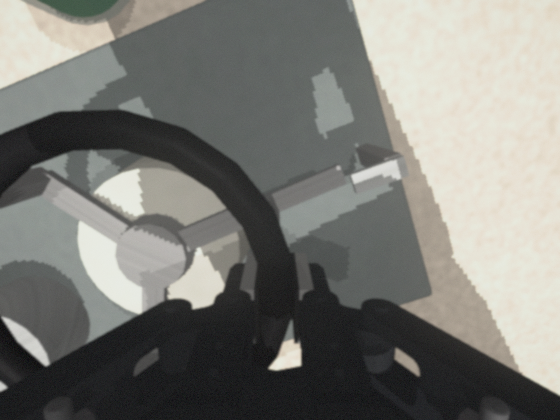

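The pointer tip (342,177) nearly meets the index blade (352–400, 165–185). I'll zoom in to measure.

```bash
python3 - <<'E'
import cv2
im=cv2.imread('pics/wr3.png')[130:230,260:420]
cv2.imwrite('pics/wr3c.png',cv2.resize(im,(800,500),interpolation=cv2.INTER_CUBIC))
E
```

```text
(no output)
```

View pics/wr3c.png

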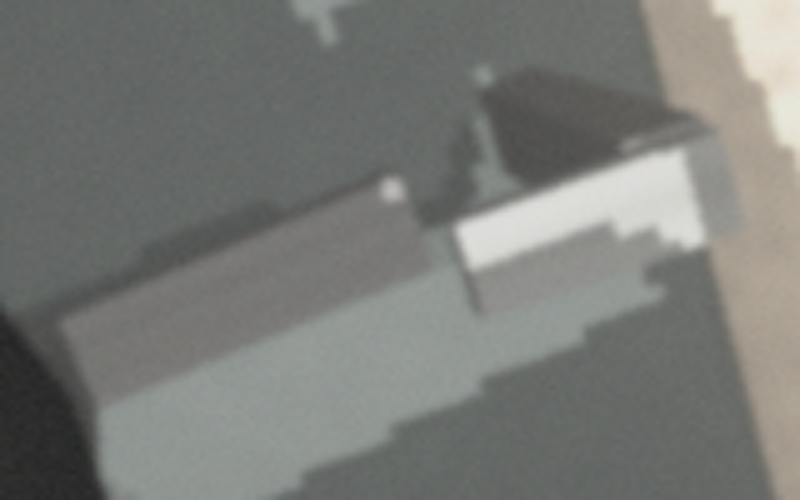

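```bash
python3 - <<'E'
from h import *
z=np.load('wr3.npz');d={k:z[k] for k in z}
f=lambda pts:ray(d,np.array(pts)/5+[260,130],.078)[:,:2]
def ang(a,b): v=b-a; return np.degrees(np.arctan2(v[1],v[0]))
pt=f([(65,320),(395,175)]);pb=f([(100,400),(430,265)]);bt=f([(455,225),(690,150)]);bb=f([(482,312),(660,250)])
print('p',ang(*pt),ang(*pb),'b',ang(*bt),ang(*bb))
tip=f([(412,220)])[0];inn=f([(82,360)])[0];bi=f([(468,268)])[0];bo=f([(706,195)])[0]
print(tip,inn,ang(inn,tip),bi,bo,ang(bi,bo),'widths',np.linalg.norm(f([(395,175)])-f([(430,265)])),np.linalg.norm(f([(455,225)])-f([(482,312)])))
for c in [(.571,.201),(.572,.202),(.570,.203)]:
    c=np.array(c);print(c,[ (ang(c,x).round(2),np.linalg.norm(x-c).round(4)) for x in (tip,inn,bi,bo)])
E
```

```text
p -86.13380561338398 -87.2992236672126 b -92.16891455450867 -90.29546555138825
[0.577896   0.09557571] [0.57592202 0.12990522] -86.70906567549336 [0.57157019 0.09190609] [0.57046825 0.06866142] -92.71413863688782 widths 0.009460893201999079 0.009066466745156319
[0.571 0.201] [(np.float64(-86.26), np.float64(0.1056)), (np.float64(-86.04), np.float64(0.0713)), (np.float64(-89.7), np.float64(0.1091)), (np.float64(-90.23), np.float64(0.1323))]
[0.572 0.202] [(np.float64(-86.83), np.float64(0.1066)), (np.float64(-86.89), np.float64(0.0722)), (np.float64(-90.22), np.float64(0.1101)), (np.float64(-90.66), np.float64(0.1333))]
[0.57  0.203] [(np.float64(-85.8), np.float64(0.1077)), (np.float64(-85.37), np.float64(0.0733)), (np.float64(-89.19), np.float64(0.1111)), (np.float64(-89.8), np.float64(0.1343))]
```

About 3.6° remain, which agrees with the 184° total.

move_arm:
  plan:
    - {"linear": [-0.002,0,0],"roll": 1.8}
    - {"linear": [-0.0041,-0.0001,0],"roll": 3.6}
    - {"linear": [-0.0041,-0.0001,0],"roll": 3.6}
    - {"linear": [-0.0041,-0.0001,0],"roll": 3.6}
    - {"linear": [-0.0041,-0.0001,0],"roll": 3.6}
    - {"linear": [-0.0041,-0.0001,0],"roll": 3.6}
    - {"linear": [-0.0041,-0.0001,0],"roll": 3.6}
    - {"linear": [-0.0041,-0.0001,0],"roll": 3.6}
    - {"linear": [-0.0041,-0.0001,0],"roll": 3.6}
    - {"linear": [-0.0041,-0.0001,0],"roll": 3.6}

```text
t: 8.47
tcp_pos: [0.546, 0.1421, 0.1108]
orientation: [[0.917, -0.398, 0.0], [-0.398, -0.917, 0.001], [-0.0, -0.001, -1.0]]
force: [-2.3, 5.3, 4.4]
gripper_width: 0.146
```

```bash
python3 - <<'E'
from h import *
o=manip.observe();print({k:np.round(v,4).tolist() for k,v in o.items() if k in('force','tcp_pos','orientation','gripper_width')})
w=cam('wrist'); np.savez('wr4.npz',K=w['K'],R=w['R'],t=w['t'])
cv2.imwrite('pics/wr4.png',w['image'])
im=w['image'][130:230,260:420]
cv2.imwrite('pics/wr4c.png',cv2.resize(im,(800,500),interpolation=cv2.INTER_CUBIC))
E
```

```text
{'tcp_pos': [0.546, 0.1421, 0.1108], 'orientation': [[0.9173, -0.3981, 0.0004], [-0.3981, -0.9173, 0.0013], [-0.0001, -0.0014, -1.0]], 'force': [-2.2692, 5.3026, 4.4238], 'gripper_width': 0.1461}
```

View pics/wr4c.png

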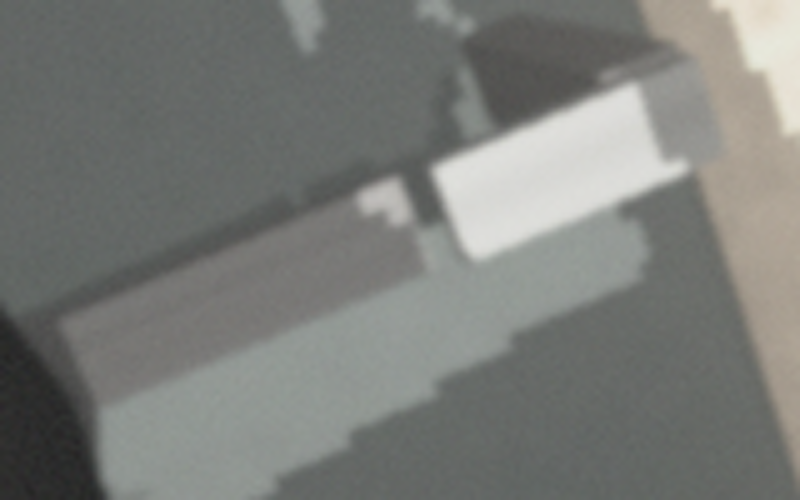

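The pointer and blade are in line to about 0.4°. I'll release and rise.

move_arm:
  plan:
    - {"linear": [-0.0004,0,0],"roll": 0.4}
    - {"linear": [-0.0004,0,0],"roll": 0.4}
    - {"linear": [-0.0004,0,0],"roll": 0.4}
    - {"linear": [-0.0004,0,0],"roll": 0.4}
    - {"linear": [-0.0004,0,0],"roll": 0.4}
    - {"linear": [-0.0004,0,0],"roll": 0.4}
    - {"linear": [-0.0004,0,0],"roll": 0.4}
    - {"linear": [-0.0004,0,0],"roll": 0.4}
    - {"linear": [-0.0004,0,0],"roll": 0.4}
    - {"linear": [-0.0004,0,0],"roll": 0.4}

```text
t: 9.35
tcp_pos: [0.5459, 0.1422, 0.1108]
orientation: [[0.914, -0.405, 0.001], [-0.405, -0.914, 0.001], [0.001, -0.002, -1.0]]
force: [0.2, 5.8, 2.2]
gripper_width: 0.148
```

move_arm:
  plan:
    - {"linear": [0,0,0],"roll": 0}
    - {"linear": [0,0,0],"roll": 0}
    - {"linear": [0,0,0],"roll": 0}
    - {"linear": [0,0,0],"roll": 0}
    - {"linear": [0,0,0],"roll": 0}
    - {"linear": [0,0,0],"roll": 0}
    - {"linear": [0,0,0],"roll": 0}
    - {"linear": [0,0,0],"roll": 0}
    - {"linear": [0,0,0],"roll": 0}
    - {"linear": [0,0,0],"roll": 0}
  grip: -1

```text
t: 10.18
tcp_pos: [0.5454, 0.1415, 0.1103]
orientation: [[0.914, -0.407, 0.0], [-0.407, -0.914, 0.0], [0.0, -0.0, -1.0]]
force: [-0.6, 0.2, 0.6]
gripper_width: 1.0
```

move_arm:
  plan:
    - {"linear": [0,0,-0.015],"roll": 0}
    - {"linear": [0,0,-0.03],"roll": 0}
    - {"linear": [0,0,-0.045],"roll": 0}
    - {"linear": [0,0,-0.06],"roll": 0}
    - {"linear": [0,0,-0.08],"roll": 0}
    - {"linear": [0,0,-0.1],"roll": 0}
    - {"linear": [0,0,-0.12],"roll": 0}
    - {"linear": [0,0,-0.137],"roll": 0}
    - {"linear": [0,0,-0.137],"roll": 0}
    - {"linear": [0,0,-0.137],"roll": 0}

```text
t: 11.02
tcp_pos: [0.5461, 0.1416, 0.2483]
orientation: [[0.914, -0.407, 0.003], [-0.407, -0.914, 0.0], [0.002, -0.001, -1.0]]
force: [-0.8, -0.4, -0.7]
gripper_width: 1.003
```

```bash
python3 - <<'E'
from h import *
o=manip.observe();print({k:np.round(v,4).tolist() for k,v in o.items() if k in('qpos','force','tcp_pos','orientation','gripper_width')})
w=cam('wrist'); np.savez('wr5.npz',K=w['K'],R=w['R'],t=w['t']); cv2.imwrite('pics/wr5.png',w['image'])
p=proj(w,[[.571,.08,.078]])[0];print(p)
s=cam('side')
np.savez('sd.npz',K=s['K'],R=s['R'],t=s['t']);cv2.imwrite('pics/sd5.png',s['image'])
x,y=int(p[0])-20,int(p[1])-10
A=w['image'];x0=min(max(x-60,0),440);y0=min(max(y-40,0),310);print(x0,y0)
L=cv2.resize(A[y0:y0+110,x0:x0+120],(480,440),interpolation=cv2.INTER_CUBIC)
B=cv2.resize(s['image'][260:350,260:350],(320,320),interpolation=cv2.INTER_CUBIC)
c=np.zeros((440,800,3),np.uint8);c[:,:480]=L;c[:320,480:]=B;cv2.imwrite('pics/c5.png',c)
E
```

```text
{'qpos': [0.1629, 0.0313, 1.5925, 0.0, 1.5152, 2.1525], 'tcp_pos': [0.5461, 0.1416, 0.2483], 'orientation': [[0.9136, -0.4067, 0.0025], [-0.4067, -0.9136, 0.0004], [0.0021, -0.0014, -1.0]], 'force': [-0.801, -0.4043, -0.6588], 'gripper_width': 1.003}
[328.34108428 141.72743185]
248 91
```

View pics/c5.png

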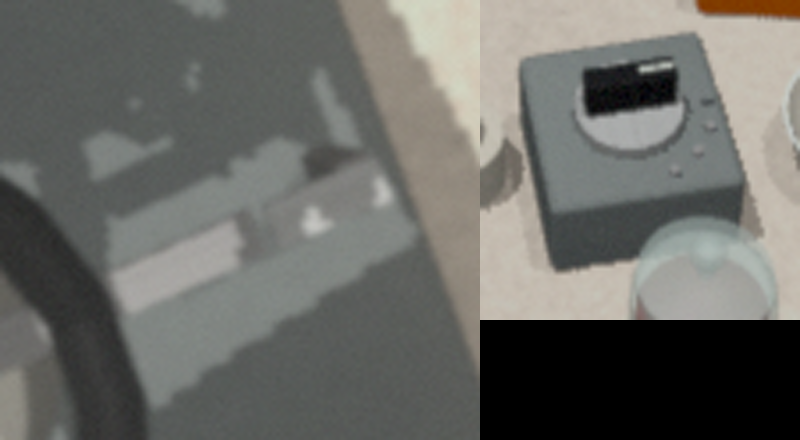

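The wheel is released and the pointer is collinear with the index blade. In the side crop on the right, the grey timer's dial is at rest, with its white line towards the +x end and the tall jar right in front. Next I'll work out the timer geometry.

```bash
python3 - <<'E'
from h import *
z=np.load('sd.npz');d={k:z[k] for k in z}
f=lambda pts,zz:ray(d,(np.array(pts,float)-[480,0])*90/320+260,zz)[:,:2]
C=f([(521,60),(697,35),(742,182),(553,213)],.07);print(C.round(3).tolist(),C.mean(0).round(4))
e=np.roll(C,-1,0)-C;print(np.linalg.norm(e,axis=1).round(3),np.degrees(np.arctan2(e[:,1],e[:,0])).round(1))
b=f([(583,72),(676,60)],.112);print('bar top far edge',b.round(3),np.degrees(np.arctan2(*(b[1]-b[0])[::-1])))
P=f([(708,100),(711,125),(700,151),(677,171)],.072);print('pips',(P-C.mean(0)).round(3).tolist(),[np.degrees(np.arctan2(p[1],p[0])).round(1) for p in P-C.mean(0)])
p=f([(631,128)],.082);print('disc c',p)
for q in ['jar_tall','timer','dial_grip']:
    manip.silhouettes
s=cam('side')
for q in ['jar_tall','label_roll']:
    for r in manip.silhouettes('side',q):
        x,y,w,h=r['extent']; print(q,r['conf'],np.round(r['extent']),'bottom',ray(s,[(x,y+h/2)],0).round(3),'top',ray(s,[(x,y-h/2)],.16).round(3))
E
```

```text
[[0.484, -0.14], [0.596, -0.165], [0.571, -0.277], [0.459, -0.253]] [ 0.5278 -0.2089]
[0.115 0.114 0.114 0.116] [ -12.6 -102.8  168.1   77.5]
bar top far edge [[ 0.503 -0.195]
 [ 0.559 -0.209]] -13.626380579833404
pips [[0.051, -0.007], [0.044, -0.025], [0.029, -0.04], [0.01, -0.047]] [np.float64(-8.0), np.float64(-29.4), np.float64(-53.3), np.float64(-77.6)]
disc c [[ 0.52269383 -0.22359059]]
jar_tall 0.86 [322. 354.  40.  68.] bottom [[ 0.493 -0.39   0.   ]] top [[ 0.508 -0.341  0.16 ]]
label_roll 0.79 [254. 305.  25.  35.] bottom [[ 0.42  -0.192  0.   ]] top [[ 0.417 -0.22   0.16 ]]
label_roll 0.2 [252. 147. 132. 198.] bottom [[0.497 0.029 0.   ]] top [[0.797 0.828 0.16 ]]
```

move_arm:
  plan:
    - {"linear": [0.0126,0.0328,0],"roll": -7}
    - {"linear": [0.0252,0.0655,0],"roll": -14}
    - {"linear": [0.0378,0.0983,0],"roll": -21}
    - {"linear": [0.0504,0.131,0],"roll": -28}
    - {"linear": [0.063,0.1638,0],"roll": -35}
    - {"linear": [0.0757,0.1965,0],"roll": -42}
    - {"linear": [0.0883,0.2293,0],"roll": -49}
    - {"linear": [0.1009,0.262,0],"roll": -56}
    - {"linear": [0.1135,0.2948,0],"roll": -63}
    - {"linear": [0.1261,0.3275,0],"roll": -70}

```text
t: 12.1
tcp_pos: [0.5266, -0.2103, 0.2463]
orientation: [[0.704, 0.71, -0.001], [0.71, -0.704, 0.001], [-0.0, -0.001, -1.0]]
force: [0.3, 0.2, -0.0]
gripper_width: 1.004
```

move_arm:
  plan:
    - {"linear": [0,0,0],"roll": -7}
    - {"linear": [0,0,0],"roll": -14}
    - {"linear": [0,0,0],"roll": -21}
    - {"linear": [0,0,0],"roll": -28}
    - {"linear": [0,0,0],"roll": -35}
    - {"linear": [0,0,0],"roll": -42}
    - {"linear": [0,0,0],"roll": -49}
    - {"linear": [0,0,0],"roll": -56}
    - {"linear": [0,0,0],"roll": -63}
    - {"linear": [0,0,0],"roll": -70}

```text
t: 12.93
tcp_pos: [0.527, -0.2085, 0.2462]
orientation: [[-0.426, 0.905, -0.002], [0.905, 0.426, 0.001], [0.001, -0.001, -1.0]]
force: [0.6, -0.7, -0.3]
gripper_width: 1.002
```

move_arm:
  plan:
    - {"linear": [0,0,0],"roll": -7}
    - {"linear": [0,0,0],"roll": -14}
    - {"linear": [0,0,0],"roll": -21}
    - {"linear": [0,0,0],"roll": -28}
    - {"linear": [0,0,0],"roll": -35}
    - {"linear": [0,0,0],"roll": -42}
    - {"linear": [0,0,0],"roll": -49}
    - {"linear": [0,0,0],"roll": -51}
    - {"linear": [0,0,0],"roll": -51}
    - {"linear": [0,0,0],"roll": -51}

```text
t: 13.77
tcp_pos: [0.5271, -0.2086, 0.2465]
orientation: [[-0.969, 0.245, -0.001], [0.245, 0.969, 0.001], [0.001, 0.0, -1.0]]
force: [-0.1, -0.0, -0.2]
gripper_width: 1.005
```

```bash
python3 - <<'E'
from h import *
o=manip.observe();print({k:np.round(v,4).tolist() for k,v in o.items() if k in('t','qpos','force','tcp_pos','orientation','gripper_width')})
w=cam('wrist'); np.savez('wr6.npz',K=w['K'],R=w['R'],t=w['t']); cv2.imwrite('pics/wr6.png',w['image'])
im=w['image'].copy()
c=np.array([.528,-.209]);
for yaw in [np.radians(-12.6)]:
    u=np.array([np.cos(yaw),np.sin(yaw)]);v=np.array([-u[1],u[0]])
    for a,b in [(1,1),(1,-1),(-1,-1),(-1,1)]:
        p=proj(w,[np.r_[c+a*.028*u+b*.008*v,.112]])[0];cv2.circle(im,tuple(int(x) for x in p),3,(0,255,0),1)
        p=proj(w,[np.r_[c+a*.06*u+b*.06*v,.07]])[0];cv2.circle(im,tuple(int(x) for x in p),3,(0,0,255),1)
cv2.imwrite('pics/c6.png',im)
for q in ['dial_grip','timer','jar_tall']: print(q,[(round(r['conf'],2),np.round(r['extent']).tolist()) for r in manip.silhouettes('wrist',q)])
E
```

```text
{'t': 13.7667, 'qpos': [-0.4673, 0.0431, 1.5839, 0.0, 1.5159, -1.7901], 'tcp_pos': [0.5271, -0.2086, 0.2465], 'orientation': [[-0.9694, 0.2454, -0.0011], [0.2454, 0.9694, 0.0006], [0.0012, 0.0003, -1.0]], 'force': [-0.0708, -0.0023, -0.2386], 'gripper_width': 1.0045}
dial_grip [(0.95, [462.0, 315.0, 45.0, 30.0]), (0.93, [282.0, 199.0, 73.0, 77.0]), (0.73, [278.0, 321.0, 95.0, 83.0])]
timer [(0.87, [442.0, 304.0, 155.0, 116.0]), (0.69, [278.0, 191.0, 136.0, 129.0])]
jar_tall [(0.83, [108.0, 215.0, 144.0, 112.0])]
```

View pics/c6.png

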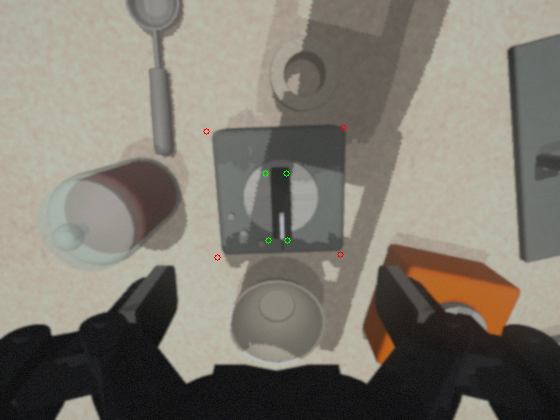

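The picture shows the bar at columns 271–291 and rows 168–241, so its centre is about 5 px to the right of my model. I'll refine numerically.

```bash
python3 - <<'E'
from h import *
z=np.load('wr6.npz');d={k:z[k] for k in z};im=cv2.imread('pics/wr6.png')
g=cv2.GaussianBlur(im.max(2),(3,3),0)
rows=[]
for r in range(172,212,3):
    x=np.where(g[r,262:300]<48)[0]+262; print(r,x.min() if len(x) else 0,x.max() if len(x) else 0, end='; ')
print()
for r in range(214,250,3): print(r,g[r,264:298:2].tolist())
for c in (274,281,288): print(c,g[158:180:2,c].tolist(),g[232:252:2,c].tolist())
E
```

```text
172 273 287; 175 273 287; 178 274 287; 181 273 287; 184 276 285; 187 279 286; 190 284 285; 193 0 0; 196 0 0; 199 0 0; 202 0 0; 205 0 0; 208 0 0; 211 0 0; 
214 [112, 111, 111, 104, 71, 51, 51, 73, 123, 133, 86, 55, 54, 74, 130, 161, 164]
217 [112, 112, 113, 105, 72, 51, 52, 77, 147, 168, 102, 57, 55, 78, 130, 157, 163]
220 [113, 112, 113, 106, 74, 53, 52, 81, 155, 173, 106, 57, 54, 76, 129, 154, 161]
223 [111, 112, 111, 105, 74, 52, 51, 74, 146, 172, 105, 56, 53, 72, 130, 159, 161]
226 [110, 111, 111, 105, 76, 52, 51, 72, 144, 173, 109, 57, 54, 79, 140, 162, 162]
229 [97, 103, 109, 107, 80, 53, 52, 73, 144, 172, 109, 58, 53, 78, 136, 152, 140]
232 [82, 83, 86, 87, 71, 51, 51, 67, 136, 172, 114, 58, 52, 62, 98, 115, 115]
235 [80, 81, 80, 80, 69, 52, 52, 68, 136, 173, 115, 59, 52, 60, 92, 112, 113]
238 [78, 80, 81, 80, 75, 65, 62, 70, 116, 142, 100, 68, 65, 71, 83, 96, 96]
241 [78, 80, 80, 80, 80, 81, 79, 80, 76, 73, 78, 79, 80, 81, 80, 79, 79]
244 [89, 80, 81, 80, 81, 81, 81, 79, 75, 68, 76, 79, 80, 80, 79, 79, 79]
247 [83, 82, 81, 81, 81, 81, 80, 80, 76, 69, 73, 80, 81, 80, 80, 79, 80]
274 [72, 81, 90, 89, 79, 51, 46, 46, 48, 47, 47] [51, 51, 53, 65, 80, 81, 81, 82, 81, 79]
281 [73, 83, 88, 89, 77, 50, 45, 46, 45, 46, 46] [166, 166, 165, 138, 85, 69, 71, 72, 73, 74]
288 [71, 78, 86, 89, 83, 66, 57, 53, 51, 54, 55] [52, 52, 53, 65, 79, 80, 80, 81, 81, 79]
```

move_arm:
  plan:
    - {"linear": [0,0.002,0.01],"roll": 0}
    - {"linear": [0,0.004,0.03],"roll": 0}
    - {"linear": [0,0.004,0.05],"roll": 0}
    - {"linear": [0,0.004,0.07],"roll": 0}
    - {"linear": [0,0.004,0.09],"roll": 0}
    - {"linear": [0,0.004,0.11],"roll": 0}
    - {"linear": [0,0.004,0.125],"roll": 0}
    - {"linear": [0,0.004,0.137],"roll": 0}
    - {"linear": [0,0.004,0.143],"roll": 0}
    - {"linear": [0,0.004,0.143],"roll": 0}

```text
t: 14.8
tcp_pos: [0.5273, -0.2043, 0.1023]
orientation: [[-0.97, 0.244, -0.003], [0.244, 0.97, 0.001], [0.003, 0.001, -1.0]]
force: [-0.0, 0.7, 0.4]
gripper_width: 1.001
```

move_arm:
  plan:
    - {"linear": [0,0,0],"roll": 0}
    - {"linear": [0,0,0],"roll": 0}
    - {"linear": [0,0,0],"roll": 0}
    - {"linear": [0,0,0],"roll": 0}
    - {"linear": [0,0,0],"roll": 0}
    - {"linear": [0,0,0],"roll": 0}
    - {"linear": [0,0,0],"roll": 0}
    - {"linear": [0,0,0],"roll": 0}
    - {"linear": [0,0,0],"roll": 0}
    - {"linear": [0,0,0],"roll": 0}
  grip: 1
  newtons: 60

```text
t: 15.63
tcp_pos: [0.5287, -0.2051, 0.105]
orientation: [[-0.97, 0.243, 0.001], [0.243, 0.97, -0.001], [-0.001, -0.0, -1.0]]
force: [-2.6, 1.1, 5.8]
gripper_width: 0.173
```

```bash
python3 - <<'E'
from h import *
o=manip.observe();print({k:np.round(v,4).tolist() for k,v in o.items() if k in('t','qpos','force','torque','tcp_pos','orientation','gripper_width')})
E
```

```text
{'t': 15.6333, 'qpos': [-0.4603, 0.1558, 1.7297, -0.0002, 1.2551, -1.7851], 'tcp_pos': [0.5287, -0.2051, 0.105], 'orientation': [[-0.9699, 0.2434, 0.0008], [0.2434, 0.9699, -0.0006], [-0.0009, -0.0004, -1.0]], 'force': [-2.5768, 1.0831, 5.8333], 'torque': [0.0843, 0.3261, 0.3363], 'gripper_width': 0.173}
```

move_arm:
  plan:
    - {"linear": [0,0,0],"roll": 5}
    - {"linear": [0,0,0],"roll": 12}
    - {"linear": [0,0,0],"roll": 19}
    - {"linear": [0,0,0],"roll": 26}
    - {"linear": [0,0,0],"roll": 33}
    - {"linear": [0,0,0],"roll": 40}
    - {"linear": [0,0,0],"roll": 47}
    - {"linear": [0,0,0],"roll": 54}
    - {"linear": [0,0,0],"roll": 61}
    - {"linear": [0,0,0],"roll": 68}

```text
t: 16.47
tcp_pos: [0.53, -0.2072, 0.1057]
orientation: [[-0.153, 0.988, 0.002], [0.988, 0.153, -0.01], [-0.01, 0.0, -1.0]]
force: [6.9, -16.6, 0.6]
gripper_width: 0.179
```

move_arm:
  plan:
    - {"linear": [0,0,0],"roll": 1}
    - {"linear": [0,0,0],"roll": 1}
    - {"linear": [0,0,0],"roll": 1}
    - {"linear": [0,0,0],"roll": 1}
    - {"linear": [0,0,0],"roll": 1}
    - {"linear": [0,0,0],"roll": 1}
    - {"linear": [0,0,0],"roll": 1}
    - {"linear": [0,0,0],"roll": 1}
    - {"linear": [0,0,0],"roll": 1}
    - {"linear": [0,0,0],"roll": 1}

```text
t: 17.3
tcp_pos: [0.5283, -0.2058, 0.105]
orientation: [[-0.125, 0.992, -0.001], [0.992, 0.125, -0.003], [-0.003, -0.001, -1.0]]
force: [-2.0, -6.1, 5.2]
gripper_width: 0.176
```

```bash
python3 - <<'E'
from h import *
o=manip.observe();print({k:np.round(v,4).tolist() for k,v in o.items() if k in('t','qpos','force','torque','tcp_pos','orientation','gripper_width')})
R=o['orientation'];print('bar heading',np.degrees(np.arctan2(R[1,1],R[0,1]))-90)
w=cam('wrist');s=cam('side');d=cam('scene')
np.savez('wr7.npz',K=w['K'],R=w['R'],t=w['t']); cv2.imwrite('pics/wr7.png',w['image'])
np.savez('sd7.npz',K=s['K'],R=s['R'],t=s['t']); cv2.imwrite('pics/sd7.png',s['image']);cv2.imwrite('pics/sc7.png',d['image'])
c=np.zeros((600,800,3),np.uint8)
c[:300,:400]=cv2.resize(w['image'],(400,300),interpolation=cv2.INTER_AREA)
c[:300,400:]=cv2.resize(d['image'][160:340,220:460],(400,300))
c[300:,:400]=cv2.resize(s['image'][240:345,240:380],(400,300),interpolation=cv2.INTER_CUBIC)
c[300:,400:]=cv2.resize(s['image'][40:220,160:400],(400,300),interpolation=cv2.INTER_CUBIC)
cv2.imwrite('pics/c7.png',c)
E
```

```text
{'t': 17.3, 'qpos': [-0.4601, 0.1561, 1.7296, -0.003, 1.2551, -0.5846], 'tcp_pos': [0.5283, -0.2058, 0.105], 'orientation': [[-0.1251, 0.9921, -0.0005], [0.9921, 0.1251, -0.0029], [-0.0028, -0.0009, -1.0]], 'force': [-2.0375, -6.1408, 5.1515], 'torque': [-0.2478, 1.0162, 3.6441], 'gripper_width': 0.1764}
bar heading -82.81303607001828
```

View pics/c7.png

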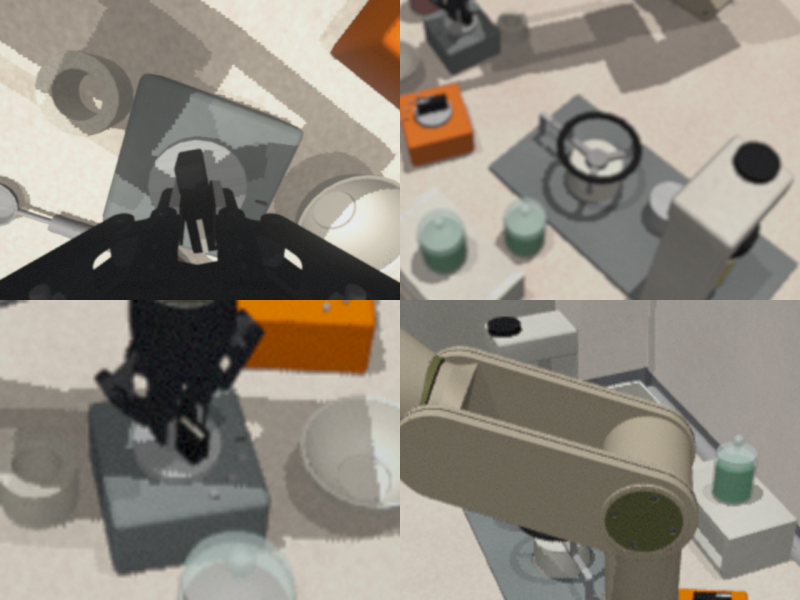

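```bash
python3 - <<'E'
from h import *
z=np.load('sd7.npz');s={k:z[k] for k in z}
z=np.load('wr7.npz');w={k:z[k] for k in z}
f=lambda p:ray(s,np.array(p,float)*.35+[240,135],.112)[:,:2]
ang=lambda P:np.degrees(np.arctan2(*(P[1]-P[0])[::-1]))
print('side white line',ang(f([(183,418),(206,441)])))
p=ray(s,np.array([(213,495)],float)*.35+[240,135],.073);print('pip3 side',p)
im=cv2.imread('pics/wr7.png');g=cv2.GaussianBlur(im.max(2),(3,3),0)
# white-line centroid by row
L=[]
for r in range(290,352,4):
    x=np.arange(262,305);v=g[r,262:305].astype(float)
    print(r,x[v>110].tolist()[:1],x[v>110].tolist()[-1:],end='; ')
A=im[190:370,200:360];cv2.imwrite('pics/c8.png',np.hstack([cv2.resize(A,(480,540),interpolation=cv2.INTER_CUBIC),cv2.resize(cv2.imread('pics/sd7.png')[260:350,260:313],(318,540),interpolation=cv2.INTER_CUBIC)]))
E
```

```text
side white line -75.65411474490276
pip3 side [[ 0.53600158 -0.25634349  0.073     ]]
290 [] []; 294 [] []; 298 [] []; 302 [] []; 306 [] []; 310 [276] [282]; 314 [277] [283]; 318 [277] [284]; 322 [262] [285]; 326 [262] [285]; 330 [262] [286]; 334 [262] [287]; 338 [262] [288]; 342 [262] [289]; 346 [262] [290]; 350 [262] [291];
```

View pics/c8.png

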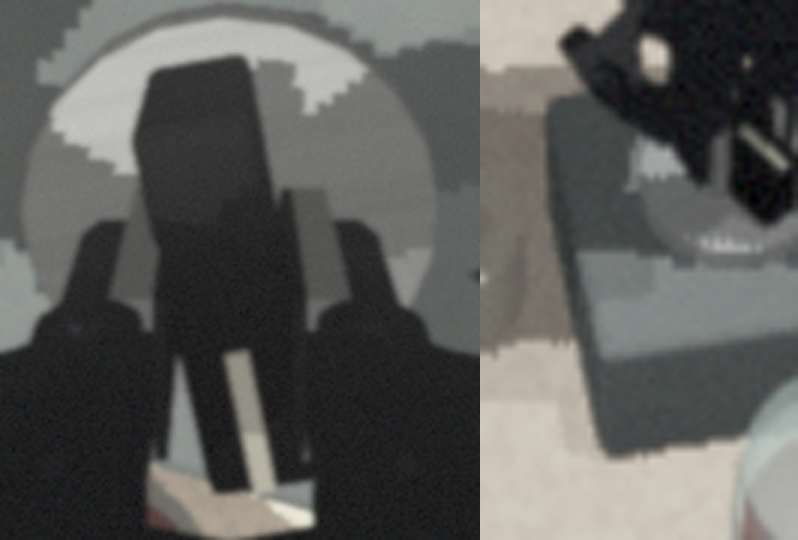

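```bash
python3 - <<'E'
from h import *
z=np.load('wr7.npz');w={k:z[k] for k in z}
ang=lambda P:np.degrees(np.arctan2(*(P[1]-P[0])[::-1]))
P=ray(w,[(279,306.7),(287.3,353)],.112)[:,:2];print('white',P.round(4),ang(P),np.linalg.norm(P[1]-P[0]))
for h in(.112,.085): 
    Q=ray(w,[(266.7,213),(287.3,353)],h)[:,:2];print('ends',Q.round(4),ang(Q))
z=np.load('wr6.npz');d={k:z[k] for k in z}
P=ray(d,[(281.7,214),(282,236)],.112)[:,:2];print('rest white',P.round(4),ang(P))
P=ray(d,[(283,247),(283.4,239)],.07);print(P.round(4))
o=manip.observe();print(o['joint_efforts'].round(3),o['torque'].round(3),o['force'].round(2),o['qpos'].round(4))
im=cv2.imread('pics/wr6.png');g=im.max(2)
# pips in rest picture: bright local spots on box top lower-left
sub=cv2.GaussianBlur(g,(3,3),0)[195:250,222:262]; m=sub.astype(int)-cv2.medianBlur(sub,15)
n,l,st,c=cv2.connectedComponentsWithStats((m>18).astype(np.uint8))
for i in range(1,n):
    uv=c[i]+[222,195]; X=ray(d,[uv],.074)[0,:2]; v=X-[.5280,-.2050]; print(st[i][4],uv.round(1),X.round(4),np.hypot(*v).round(4),np.degrees(np.arctan2(v[1],v[0])).round(1))
E
```

```text
white [[ 0.5294 -0.2106]
 [ 0.5357 -0.232 ]] -73.72119315621121 0.022274882038602378
ends [[ 0.52   -0.1723]
 [ 0.5357 -0.232 ]] -75.24313345769846
ends [[ 0.5201 -0.1803]
 [ 0.5394 -0.2535]] -75.24313345769845
rest white [[ 0.5338 -0.2067]
 [ 0.5522 -0.211 ]] -13.228875868018262
[[ 0.5783 -0.2158  0.07  ]
 [ 0.5704 -0.2135  0.07  ]]
[  0.768 -52.486 -44.228   2.477  -0.654   2.638] [-0.132  1.014  2.68 ] [-1.96 -5.48  4.1 ] [-0.4604  0.1561  1.7297 -0.0026  1.2551 -0.5835]
47 [248.7 209.1] [ 0.5326 -0.2371] 0.0325 -81.9
12 [230.5 216.5] [ 0.5353 -0.2555] 0.051 -81.8
46 [243.  237.3] [ 0.5579 -0.2498] 0.0539 -56.3
```

The bar lags the jaws by about 8°: its heading is -75° and the third pip is at -82°. The twist torque is falling, so I'll let it settle and measure again.

move_arm:
  plan:
    - {"linear": [0,0,0],"roll": 0}
    - {"linear": [0,0,0],"roll": 0}
    - {"linear": [0,0,0],"roll": 0}
    - {"linear": [0,0,0],"roll": 0}
    - {"linear": [0,0,0],"roll": 0}
    - {"linear": [0,0,0],"roll": 0}
    - {"linear": [0,0,0],"roll": 0}
    - {"linear": [0,0,0],"roll": 0}
    - {"linear": [0,0,0],"roll": 0}
    - {"linear": [0,0,0],"roll": 0}

```text
t: 18.28
tcp_pos: [0.5284, -0.2057, 0.1051]
orientation: [[-0.121, 0.993, 0.0], [0.993, 0.121, -0.002], [-0.002, -0.0, -1.0]]
force: [-2.7, -2.8, 6.9]
gripper_width: 0.174
```

```bash
cat > bar.py <<'E'
from h import *
o=manip.observe();print('t',o['t'].round(2),'tq',o['torque'].round(3),'F',o['force'].round(2),'w',o['gripper_width'].round(3),o['tcp_pos'].round(4))
R=o['orientation'];print('jaw',np.degrees(np.arctan2(R[1,1],R[0,1]))-90)
w=cam('wrist');g=cv2.GaussianBlur(w['image'].max(2),(3,3),0);cv2.imwrite('pics/last_%.2f.png'%o['t'],w['image'])
L=[]
for r in range(308,350,2):
    x=np.where(g[r,268:300]>110)[0]+268
    runs=np.split(x,np.where(np.diff(x)>1)[0]+1)
    runs=[q for q in runs if 4<=len(q)<=11]
    if runs: q=min(runs,key=lambda q:abs(q.mean()-(280+(r-308)*.17)));L.append((q.mean(),r))
L=np.array(L);P=ray(w,L,.112)[:,:2]
v=cv2.fitLine(P.astype(np.float32),cv2.DIST_HUBER,0,.001,.001).ravel();a=np.degrees(np.arctan2(v[1],v[0]));a=a if a<0 else a-180
print('bar',a,'n',len(L),P[0].round(4),P[-1].round(4))
E
python3 bar.py
```

```text
Traceback (most recent call last):
  File "bar.py", line 2, in <module>
    o=manip.observe();print('t',o['t'].round(2),'tq',o['torque'].round(3),'F',o['force'].round(2),'w',o['gripper_width'].round(3),o['tcp_pos'].round(4))
                                ^^^^^^^^^^^^
AttributeError: 'float' object has no attribute 'round'
```

```bash
sed -i "s/o\['t'\].round(2)/round(float(o['t']),2)/; s/o\['gripper_width'\].round(3)/round(float(o['gripper_width']),3)/" bar.py; python3 bar.py
```

```text
t 18.28 tq [-0.265  0.616  0.825] F [-2.69 -2.75  6.86] w 0.174 [ 0.5284 -0.2057  0.1051]
jaw -83.06643520553318
bar -79.54521 n 21 [ 0.5286 -0.2113] [ 0.5321 -0.2299]
```

move_arm:
  plan:
    - {"linear": [0,0,0],"roll": 0}
    - {"linear": [0,0,0],"roll": 0}
    - {"linear": [0,0,0],"roll": 0}
    - {"linear": [0,0,0],"roll": 0}
    - {"linear": [0,0,0],"roll": 0}
    - {"linear": [0,0,0],"roll": 0}
    - {"linear": [0,0,0],"roll": 0}
    - {"linear": [0,0,0],"roll": 0}
    - {"linear": [0,0,0],"roll": 0}
    - {"linear": [0,0,0],"roll": 0}

```text
t: 19.17
tcp_pos: [0.5284, -0.2053, 0.1051]
orientation: [[-0.12, 0.993, 0.0], [0.993, 0.12, -0.001], [-0.001, -0.0, -1.0]]
force: [-3.0, -1.1, 7.3]
gripper_width: 0.177
```

move_arm:
  plan:
    - {"linear": [0,0,0],"roll": 0}
    - {"linear": [0,0,0],"roll": 0}
    - {"linear": [0,0,0],"roll": 0}
    - {"linear": [0,0,0],"roll": 0}
    - {"linear": [0,0,0],"roll": 0}
    - {"linear": [0,0,0],"roll": 0}
    - {"linear": [0,0,0],"roll": 0}
    - {"linear": [0,0,0],"roll": 0}
    - {"linear": [0,0,0],"roll": 0}
    - {"linear": [0,0,0],"roll": 0}

```text
t: 20.0
tcp_pos: [0.5284, -0.2052, 0.1051]
orientation: [[-0.12, 0.993, 0.0], [0.993, 0.12, -0.001], [-0.001, 0.0, -1.0]]
force: [-4.6, -0.6, 7.7]
gripper_width: 0.17
```

```bash
python3 bar.py
```

```text
t 20.0 tq [0.052 0.628 0.317] F [-4.62 -0.56  7.66] w 0.17 [ 0.5284 -0.2052  0.1051]
jaw -83.10709192461684
bar -82.2066 n 20 [ 0.5284 -0.2118] [ 0.5308 -0.2296]
```

The bar now sits at -82.2°, against -82.0° expected from rest and -81.8° for the third pip. The torque has settled to spring level, so I'm handing in while still holding the dial.

```bash
python3 - <<'E'
from rig import manip
print(manip.job_done(), manip.observe()['t'])
E
```

```text
the job is handed in; nothing more can be done
the job is handed in; nothing more can be done
```

I set the handwheel to the index blade, let go of it, then turned the grey timer's dial to the third click. I handed the job in at about 20 s while still holding the dial.

- **Wheel:** I turned it about 184° clockwise in one continuous grasp rather than several. After I let go, the close-up showed the pointer in line with the index blade. The last measured error was about 0.4°, and I turned it that much further before releasing.
- **Dial:** The bar settled at -82.2°. From its rest position that is about 1.20 rad, which is the third click, and the third pip measured -81.8°.
- **Dial lag:** Right after the turn, the bar trailed the jaws by about 8° and the twist torque was 3.6 N m. It crept into place over about 2.7 s, and the torque fell to about 0.3 N m.
- **Disagreements:** The side camera placed the dial about 4 mm off from the wrist camera. I trusted the wrist camera, and the low grip forces fitted that.
- **Bystanders:** I saw no contact with the capped jar or the other loose things. I did not do a separate before-and-after check of their positions.

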